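# Load a ribbon dispenser and spring-load its brake

### The arm

A 6-joint arm with a two-finger parallel gripper is mounted at the origin on the work surface. World frame = base frame: x ahead of the robot, y to its left, z up, the work surface at z = 0. Lengths are in m, angles in rad, forces in N, time in s.
With the tool pointing down it reaches from about 0.3 to 0.875 m from the base axis. Payload 6.4 kg.
Tool frame: the origin (TCP) lies on the centre line of the jaws, within the pads' length; the fingertips stand 17 mm ahead of it and the grasp point (between the pads) lies 2 mm behind it (bot.tcp_to_tips is the distance from the TCP to the fingertips, in m); z points along the fingers, y is the line along which they close (so a half turn about z gives the same grasp; the last joint's range is limited). The gripper opens to 85 mm and grips with 20 to 120 N. Pads are 22 mm wide; open, the fingers measure 114 mm over their backs; the gripper's body (76 mm by 85 mm) begins 54 mm behind the grasp point. The pads swing forward as they close: fully open they stand 13 mm farther back than shut.
Start: joints at [1.102, 0.181, 1.607, -0, 1.354, -0.206], TCP at [0.149, 0.555, 0.212] pointing down, gripper open.
Joint ranges: [-2.99, 2.99], [-0.89, 2.07], [0.3, 2.58], [-1.14, 4.28], [0, 2.63], [-3.12, 3.12]. Speed limits (rad/s): [2.57, 2.57, 3.01, 3.14, 3.14, 3.14].

### API

Orientations are given as a rotation vector (axis times angle).
In Python, from station import bot, grab_frame, calibration, ticket, models gives the robot as it stands.
- The arm moves only by the tool apply_moves, never from a script. Its argument "moves" is a list of rows, each an object with "offset": the shift along the world's x, y, z in m, a list of three; "twist": the turn about the world's z in rad. In form: [{"offset": [x, y, z], "twist": twist}, ...]. A call has 1 to 20 rows; each row shifts and turns the commanded pose from where the row before left it; what a row does not reach is not made up. A row lasts 1/10 s, in which the tool goes at most 50 mm and 8.59 degrees, less where a joint would pass 70% of its speed; a pose out of reach is approached as far as the arm can. A call with a gripper value outside its range is refused whole. "jaw" is the gripper's target within -1 to 1 (fully open at 1, half-way at 0, shut at -1), set as the call begins (left out, the last holds). The fingers move at their own pace and stop on an object; "squeeze" is the grip in N (left out, the last holds). Time passes only in rows, so rows that do not move let the fingers close. It gives the time, the measured TCP pose, the force, the opening and the grip force at its end, in the units of the state.
- bot.read_state(): the state, without advancing time (a new reading comes with each control period).
- grab_frame(name): name is "scene" or "top"; returns the picture (480x640x3 uint8, blue, green, red); there is no depth.
- calibration(name): a dict with "fx", "fy", "cx", "cy" (pixels), "rvec" (rotation vector, rad) and "tvec" (3), from world to camera coordinates, as OpenCV has them. Camera axes: x right, y down, z forward; pixel columns grow to the right and rows downward; lengths in m; the calibration is good to about 2 mm. A picture is of the moment at which its call begins. calibration takes no time and is no camera call.
- ticket.finish_job(): hands the job in; it is judged then, once.
Trained networks look in the newest picture that a camera, given by its name, has taken for a name from the list of things; names that differ only in an ending like _2 or _b are one class to them, and where a whole thing is asked for, a point or a joint stands for the part that bears it (a point fixed in the world has none). Each returns a list of dicts, best first, with "score" (0 to 1); they miss things now and then, are a little off and sometimes report something else, mostly with a low value. They report only what shows in the picture. A call takes as long as a camera call. They do not tell look-alikes from the thing itself.
- models.cut_out(query, camera): "region" (480x640 bool, what is visible of it) and "box" ([left, top, width, height] in pixels, round what is visible of it).
The state is a dict: "time_s": time; "qpos": joint angles; "joint_vel": joint speeds; "joint_torque": joint torques, N m; "eef_pos": TCP position; "orientation": TCP orientation; "contact_force": force on the tool from outside, world axes, zero at the start; "wrist_torque": the same for the moment, N m; "grip_width": opening from 0.0 (shut) to 1.0 (fully open); "finger_force": force on a finger pad.
Only numpy, scipy, OpenCV 4.12 (cv2) and the standard library are available. Lean on these libraries where they do the work, as an engineer would, in place of code of your own. Each camera call takes 0.05 s, during which the arm holds its last target. There are 200 camera calls.

### The job

Get the ribbon dispenser ready for use: first lower the big ribbon reel gently onto the tapered wooden spindle and let go as soon as it rests there, without jamming it down tight. Then swing the brake arm in until its rubber shoe touches the reel, put the downturned hook leg of the tension spring from the wooden cradle into the hole in the dispenser's aluminium ledge, and last stretch the spring's eye over the post at the end of the brake arm, so that the spring holds the brake on with the hook still in its hole. Leave the other things on the table where they are.

Things in the scene. Friction and masses are not known exactly. Their poses are not given: they have to be found in the camera images.
- reel: Cardboard ribbon reel standing upright: two flanges 80 mm across, 4 mm thick (at height 0-4 and 53-57 mm), grey ribbon 68 mm across between, and on top a plain round neck 30 mm across, 30 mm tall (57-87 mm) to grip. About 0.3 kg. Origin: centre of its underside, z up. Its underside has a blind tapered bore fitting the spindle: 50 mm across at the mouth, 22 mm at 52 mm depth.
- spindle_base (a point): Foot of the dispenser's upright tapered wooden spindle, on its axis, at the top of the plywood base (20 mm above the table). Spindle 54 mm tall, 52 mm across at the foot, 26 mm near the top. A reel resting properly on the taper has its underside about 4 mm above this point; its own weight seats it. A push of about 25 N or more jams it, and it must not be dropped onto it.
- stand: Dispenser, fixed: plywood base 255 x 225 x 20 mm. Origin at table height. In its frame (mm): spindle axis x 40, y -3; brake hinge x 110, y 53; base spans x -113 to 142, y -134 to 90; aluminium ledge 30 mm wide (x -85 to -55), from y -119 to -21, top at z 56, the hook hole near its -y end at x -70, y -105. The stretched spring runs along +y from hole to post.
- hole (a point): Centre of the mouth of the round vertical hole in the ledge's top face (z 56 mm above the table). Hole 16 mm across, 36 mm deep.
- brake: Steel brake arm on an upright hinge; origin on the hinge axis at the arm's underside (42 mm above the table), z up. The arm runs 180 mm along its own -x from hinge to post; bar 16 mm wide, 12 mm tall. Yaw equal to the stand's: shoe touches a seated reel (within 0.02 rad). Swung away, its far end is towards the stand's +y (yaw lower than the stand's by up to 1 rad). Stays where left; turning takes 0.08 N m.
- shoe (a point): Middle of the face of the rubber brake shoe that meets the reel: a block 34 x 8 x 55 mm on the arm's reel side (its own -y), centred 70 mm from the hinge, from 30 to 85 mm above the table. The arm can be pushed on its side or pinched from above between shoe and post, 95 to 150 mm from the hinge.
- post (a point): The upright steel post at the end of the brake arm: this point is on its axis at its foot, at the arm's top face (54 mm above the table). Post 10 mm across, standing 14 mm above the arm, on a round pad 38 mm across. With the shoe on the reel it lies 158 mm from the hole.
- spring: Steel tension spring, 152 mm long relaxed. Origin: on the hook leg's axis at the level of the flat underside; x along the spring to the eye, z up. Hook plug: block 14 mm wide, 20 mm tall (z 0-20), x -8 to 30 mm. Coil 16 mm across, x 30-82, then eye plug and eye. 0.12 kg. Starts level in the cradle, underside 45 mm above the table. Stiff against bending: carry it level by the hook plug.
- hook_leg_tip (a point): Lower end of the hook leg, a pin 8 mm across that goes 30 mm straight down from the spring's origin. With the leg fully in the hole the spring rests by itself with its underside flat on the ledge.
- hook_grip (a point): Middle of the free part of the hook plug, the place to grip it across (x 14 mm, z 10 mm in the spring's frame).
- eye (a point): Centre of the spring's flat round eye at the level of its underside; eye opening 22 mm across, made of 8 mm wire, 38 mm outside, 8 mm tall. It is 125 mm from the hook leg axis when relaxed and moves away as the spring stretches.
- eye_grip (a point): Middle of the eye plug, the steel block to grip across when stretching: 14 mm wide, 20 mm tall, 26 mm long, its middle 30 mm before the eye's centre (10 mm above the underside).
- spring_eye (a joint): How far the spring is stretched, m: 0 relaxed, at most 0.060. Pull: 0.7 N to begin, then 0.12 N per mm. On the post it is stretched by about 23 mm (the leg is drawn to one side of its hole, the eye to one side of the post).
- cradle: Wooden rest the spring starts in, fixed: base 100 x 70 x 8 mm, two notched uprights 36 mm wide, 53 mm tall, 8 mm thick at x 42 and 70 mm; origin on the table below the spring's hook leg, x along the spring. The plugs overhang it freely; lift the spring straight up.
- mug: Bystander, leave alone: a white ceramic mug, 80 mm across, 95 mm tall, handle to its side. Origin: centre of its underside.
- glue: Bystander, leave alone: a white glue bottle, 44 mm across, 120 mm tall. Origin: centre of its underside.
- pot: Bystander, leave alone: a grey plastic pencil pot, 72 mm across the rim, 100 mm tall. Origin: centre of its underside.
- tape_roll: Bystander, leave alone: a paper tape roll lying flat, 90 mm across, 20 mm tall. Origin: centre of its underside.
- cards: Bystander, leave alone: a stack of blank cards, 150 x 105 x 18 mm. Origin: centre of its underside.
- spool: Bystander, leave alone: a small clear ribbon spool lying flat, 64 mm across, 26 mm tall, no neck. Origin: centre of its underside.
- tin: Bystander, leave alone: a flat tin, 120 x 80 x 30 mm. Origin: centre of its underside.
Mind the look-alikes: they are no part of the job. Leave any purple look-alike of the reel alone.

How it is judged:
By the outcome, as a careful person would: the job done as asked, in the order asked, and still so for the second after the job is handed in, with the robot touching nothing.
It also fails if it takes over 72 s, if anything falls off the work surface, if the arm or the gripper's body presses on something with over 40 N, if the wrist force passes 120 N, or if a joint passes its speed limit or range.

## Working session

There is one attempt and no reset: what is moved stays moved. The work goes in short steps, Python scripts to look and compute and a tool call to move; the robot and the scene stay as the last step left them, time stands still between calls to the robot, and variables do not carry over. Pictures are saved under pics/ and viewed, at most 10 in all, crops included, and the job is handed in when it is done.

Besides the shell and the picture viewer there is one more tool, called after "Request:" as name(argument=value, ...) on one line, values as JSON. apply_moves: Moves the arm, as the interface text tells. Its arguments: {"type":"object","properties":{"moves":{"type":"array","items":{"type":"object","properties":{"offset":{"type":"array","items":{"type":"number"}},"twist":{"type":"number"}}}},"jaw":{"type":"number"},"squeeze":{"type":"number"}},"required":["moves"]}

```bash
mkdir -p pics; ls; python3 - <<'E'
from station import bot, grab_frame, calibration, ticket, models
import cv2
for n in("scene","top"):
    cv2.imwrite(f"pics/{n}0.png",grab_frame(n)); print(n,calibration(n))
s=bot.read_state(); print(s)
E
```

```text
pics
scene {'fx': 608.6343847326864, 'fy': 608.6343847326864, 'cx': 319.3115331343262, 'cy': 238.68349154554392, 'rvec': array([ 2.24754008,  0.93349635, -0.38774195]), 'tvec': array([-0.36395697, -0.2454465 ,  1.68671818])}
top {'fx': 529.293408276189, 'fy': 529.293408276189, 'cx': 315.80020858419203, 'cy': 234.05907656710684, 'rvec': array([ 2.21466515, -2.17369503,  0.07350286]), 'tvec': array([-0.00954865,  0.54568907,  1.40452142])}
{'time_s': 0.1, 'qpos': array([ 1.10168287e+00,  1.81508027e-01,  1.60790455e+00, -1.25731776e-05,
        1.35378092e+00, -2.06306055e-01]), 'joint_vel': array([ 0.00102251,  0.00025834, -0.00448813, -0.00103126,  0.00024412,
        0.00012987]), 'joint_torque': array([-3.48931917e-04, -4.45881772e+01, -3.52237308e+01, -3.19380415e-04,
        4.12851557e-03,  2.42316997e-05]), 'eef_pos': array([0.1491295 , 0.55478256, 0.21085272]), 'orientation': array([-4.11557583e-01, -3.11399414e+00,  2.37856082e-03]), 'contact_force': array([-0.48560202, -0.1548855 , -0.20757715]), 'wrist_torque': array([-0.00554943,  0.03672581,  0.0410434 ]), 'finger_force': 0.0, 'grip_width': 0.9995553469415743}
```

View pics/scene0.png

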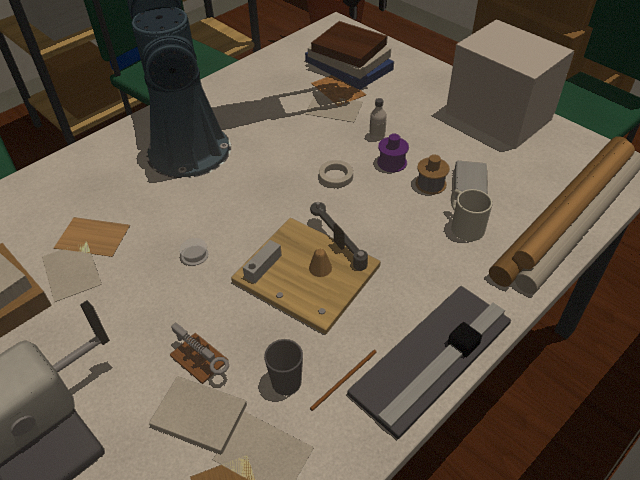

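View pics/top0.png

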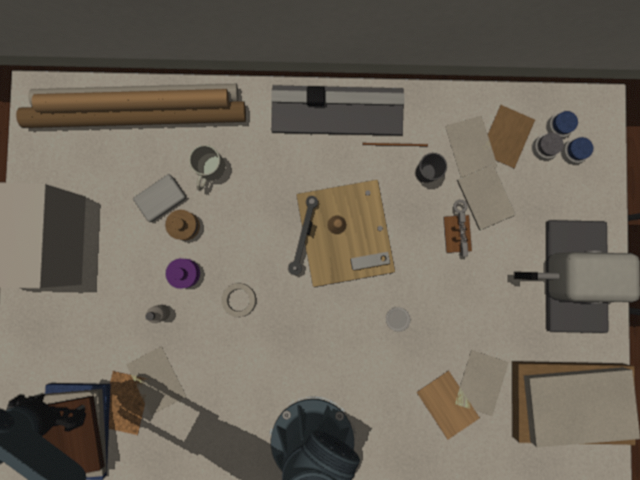

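```bash
cat > h.py <<'E'
import numpy as np, cv2
from scipy.optimize import minimize
from station import calibration
C={n:calibration(n) for n in("scene","top")}
def K(n): c=C[n]; return np.array([[c['fx'],0,c['cx']],[0,c['fy'],c['cy']],[0,0,1]])
def proj(n,P): return cv2.projectPoints(np.asarray(P,float).reshape(-1,3),C[n]['rvec'],C[n]['tvec'],K(n),None)[0].reshape(-1,2)
def ray(n,uv,z):
    R=cv2.Rodrigues(C[n]['rvec'])[0]; t=np.ravel(C[n]['tvec'])
    d=R.T@np.linalg.inv(K(n))@[uv[0],uv[1],1]; o=-R.T@t
    return o+d*(z-o[2])/d[2]
def box(x0,x1,y0,y1,z0,z1): return np.array([[x,y,z] for x in(x0,x1) for y in(y0,y1) for z in(z0,z1)])/1000
def cone(x,y,r0,r1,z0,z1):
    a=np.linspace(0,2*np.pi,24,endpoint=False); c,s=np.cos(a),np.sin(a)
    return np.r_[np.c_[x+r0*c,y+r0*s,0*a+z0],np.c_[x+r1*c,y+r1*s,0*a+z1]]/1000
def place(p,P,z=0):
    c,s=np.cos(p[2]),np.sin(p[2]); return P@np.array([[c,s,0],[-s,c,0],[0,0,1]])+[p[0],p[1],z]
S=4
def sil(n,p,parts,z,win):
    x,y,w,h=win; m=np.zeros((h*S,w*S),np.uint8)
    for P in parts:
        q=(proj(n,place(p,P,z))-[x-.5,y-.5])*S
        cv2.fillConvexPoly(m,cv2.convexHull(np.round(q*16).astype(np.int32)),1,shift=4)
    return cv2.resize(m.astype(np.float32),(w,h),interpolation=cv2.INTER_AREA)
def fit(regs,parts,p0,z=0,ignore={},yaw=True):
    wins={}
    for n,r in regs.items():
        b=cv2.boundingRect(r.astype(np.uint8)); wins[n]=(b[0]-15,b[1]-15,b[2]+30,b[3]+30)
    def cost(v):
        p=[v[0]/1e2,v[1]/1e2,v[2]/10 if yaw else p0[2]]; e=0
        for n,r in regs.items():
            x,y,w,h=wins[n]; m=sil(n,p,parts,z,wins[n]); k=r[y:y+h,x:x+w].astype(float)
            d=abs(m-k)
            if n in ignore: d=d*~ignore[n][y:y+h,x:x+w]
            e+=d.sum()/r.sum()
        return e
    v=np.array([p0[0]*100,p0[1]*100]+([p0[2]*10] if yaw else []))
    for st in(1.5,.4):
        sx=np.vstack([v]+[v+st*e for e in np.eye(len(v))])
        r=minimize(cost,v,method='Nelder-Mead',options=dict(initial_simplex=sx,xatol=.005,fatol=1e-5)); v=r.x
    return np.array([v[0]/100,v[1]/100,v[2]/10 if yaw else p0[2]]),r.fun
REEL=[cone(0,0,40,40,0,4),cone(0,0,34,34,0,57),cone(0,0,40,40,53,57),cone(0,0,15,15,57,87)]
STAND=[box(-113,142,-134,90,0,20),cone(40,-3,26,13,20,74),box(-85,-55,-119,-21,20,56)]
BRAKE=[box(-180,0,-8,8,0,12),box(-87,-53,-16,-8,-12,43),cone(-180,0,19,19,0,12),cone(-180,0,5,5,12,26)]
SPRING=[box(-8,30,-7,7,0,20),box(30,82,-8,8,2,18),box(82,108,-7,7,0,20),cone(125,0,19,19,0,8),cone(0,0,4,4,-30,0)]
E
python3 - <<'E'
from h import *
from station import grab_frame,models
import pickle
R={}
for n in("scene","top"):
    grab_frame(n)
    for q in("reel","stand","brake","spring","cradle","hole","post","eye","hook_grip","spindle_base","shoe"):
        try: r=models.cut_out(q,n)
        except Exception as e: print(q,e); continue
        R[q,n]=r
        print(n,q,[(round(d['score'],2),[int(b) for b in d['box']],int(d['region'].sum())) for d in r[:3]])
pickle.dump(R,open('R.pkl','wb'))
print(ray('top',(182,217),.087),ray('scene',(433,160),.087),ray('top',(337,222),.074),ray('scene',(320,252),.074))
print(ray('top',(383,258),.056),ray('scene',(248,269),.056),ray('top',(460,208),.05),ray('scene',(218,363),.05))
E
```

```text
scene reel [(0.97, [378, 134, 33, 37], 948), (0.84, [416, 154, 30, 37], 969), (0.58, [313, 202, 54, 62], 770)]
scene stand [(0.66, [229, 200, 150, 132], 10108)]
scene brake [(0.61, [311, 200, 58, 65], 794), (0.56, [201, 348, 24, 24], 266)]
scene spring [(0.9, [170, 321, 59, 50], 677), (0.29, [370, 99, 13, 38], 545)]
scene cradle [(0.78, [169, 334, 53, 49], 1235)]
scene hole [(0.74, [231, 204, 151, 128], 9845), (0.44, [178, 239, 31, 23], 624)]
scene post [(0.76, [307, 205, 54, 59], 788)]
scene eye [(0.65, [201, 346, 26, 31], 356), (0.34, [169, 334, 57, 51], 1174)]
scene hook_grip [(0.64, [171, 326, 57, 48], 664)]
scene spindle_base [(0.57, [229, 204, 150, 129], 9998), (0.32, [370, 99, 13, 37], 523)]
scene shoe [(0.88, [311, 204, 60, 62], 839)]
top reel [(0.88, [164, 260, 32, 27], 873), (0.83, [165, 210, 32, 28], 848), (0.6, [416, 154, 27, 29], 669)]
top stand [(0.95, [289, 182, 106, 102], 8168)]
top brake [(0.66, [287, 195, 28, 82], 745)]
top spring [(0.77, [452, 198, 19, 58], 378), (0.2, [189, 142, 34, 48], 1085), (0.18, [443, 217, 25, 35], 783)]
top cradle []
top hole [(0.79, [289, 180, 106, 105], 8279)]
top post [(0.8, [283, 196, 34, 80], 770)]
top eye [(0.61, [452, 201, 14, 23], 138)]
top hook_grip [(0.88, [454, 199, 11, 61], 508)]
top spindle_base [(0.62, [283, 179, 111, 104], 8331)]
top shoe [(0.66, [287, 195, 31, 80], 670)]
[0.57866372 0.34317525 0.087     ] [0.56739792 0.34944952 0.087     ] [ 0.57450129 -0.05310048  0.074     ] [ 0.57624954 -0.05181962  0.074     ]
[ 0.48422888 -0.17528969  0.056     ] [ 0.48861778 -0.18491529  0.056     ] [ 0.61968371 -0.37766307  0.05      ] [ 0.62390409 -0.37402042  0.05      ]
```

```bash
python3 - <<'E'
from h import *
import pickle
R=pickle.load(open('R.pkl','rb'))
g=lambda q,n,i=0:R[q,n][i]['region'].astype(bool)
B=("scene","top")
P={}
dil=lambda m:cv2.dilate(m.astype(np.uint8),np.ones((5,5)))>0
ig={n:dil(g('brake',n)|g('post',n)|g('shoe',n)) for n in B}
def av(q,parts,p0,z,regs,**k):
    o,c=fit(regs,parts,p0,z,**k); print(q,o.round(4),round(c,3),[fit({n:regs[n]},parts,o,z,**k)[0].round(4) for n in regs]); P[q]=o
av('reel',REEL,[.573,.346,0],0,{n:g('reel',n,1) for n in B},yaw=False)
av('stand',STAND,[.535,-.055,.2],0,{n:g('stand',n) for n in B},ignore=ig)
st=P['stand']
for nm,pt in(('spindle',(40,-3,20)),('hole',(-70,-105,56)),('hinge',(110,53,42))): print(nm,place(st,np.array([pt])/1000).round(4))
hg=place(st,np.array([[.110,.053,0]]))[0]
av('brake',BRAKE,[hg[0],hg[1],-.24],.042,{n:g('brake',n) for n in B})
av('spring',SPRING,[.5,-.377,0],.045,{'scene':g('spring','scene'),'top':g('spring','top')})
pickle.dump(P,open('P.pkl','wb'))
v=[]
for n,(x,y,w,h),(x2,y2,w2,h2) in(('scene',(220,190,170,150),(160,310,75,75)),('top',(280,170,120,125),(430,190,50,75))):
    im=cv2.imread(f'pics/{n}0.png'); 
    f=4; big=cv2.resize(im,None,fx=f,fy=f,interpolation=cv2.INTER_CUBIC)
    def dr(p,parts,z,col):
        for Q in parts:
            q=cv2.convexHull(((proj(n,place(p,Q,z))+.5)*f).astype(np.int32)); cv2.polylines(big,[q],True,col,1)
    dr(P['stand'],STAND,0,(0,255,0));dr(P['brake'],BRAKE,.042,(0,0,255));dr(P['spring'],SPRING,.045,(255,255,0))
    for (a,b,c,d) in((x,y,w,h),(x2,y2,w2,h2)): 
        t=big[b*f:(b+d)*f,a*f:(a+c)*f]; s=min(400/t.shape[1],300/t.shape[0]); t=cv2.resize(t,None,fx=s,fy=s); k=np.zeros((300,400,3),np.uint8);k[:t.shape[0],:t.shape[1]]=t;v.append(k)
cv2.imwrite('pics/m1.png',np.vstack([np.hstack(v[:2]),np.hstack(v[2:])]))
E
```

```text
reel [0.5625 0.3572 0.    ] 0.167 [array([0.5636, 0.3603, 0.    ]), array([0.5615, 0.356 , 0.    ])]
stand [ 0.5332 -0.057   0.2002] 0.039 [array([ 0.5343, -0.0564,  0.199 ]), array([ 0.5319, -0.0576,  0.2009])]
spindle [[ 0.573 -0.052  0.02 ]]
hole [[ 0.4855 -0.1738  0.056 ]]
hinge [[0.6305 0.0168 0.042 ]]
brake [ 0.633   0.0164 -0.2227] 0.46 [array([ 0.6341,  0.0171, -0.2278]), array([ 0.6312,  0.0151, -0.2236])]
spring [ 0.5011 -0.3852  0.078 ] 0.747 [array([ 0.5018, -0.3849,  0.0751]), array([ 0.5   , -0.3863,  0.0829])]
```

View pics/m1.png

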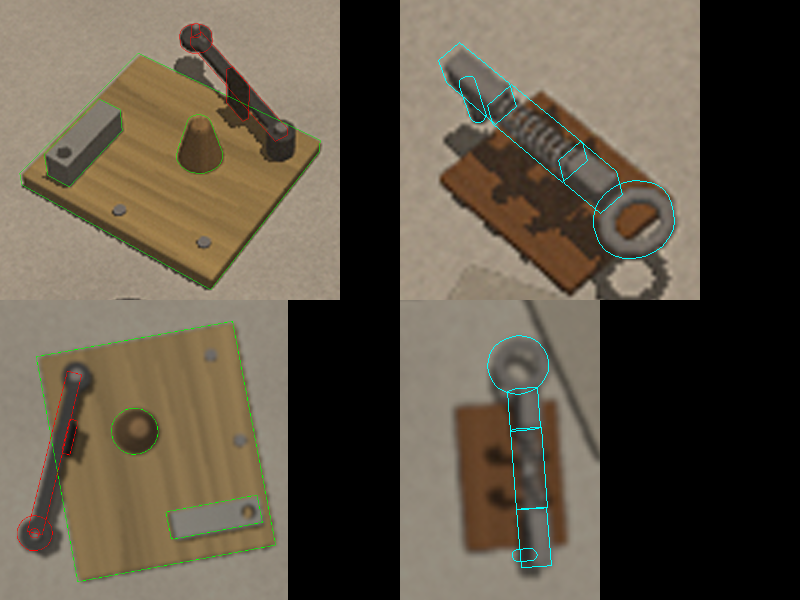

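```bash
python3 - <<'E'
from h import *
import pickle
P=pickle.load(open('P.pkl','rb'))
v=[]
for n,w1,w2 in(('scene',(405,145,53,50),(165,315,66,62)),('top',(155,200,53,50),(435,195,66,66))):
    im=cv2.imread(f'pics/{n}0.png'); f=8
    for (a,b,c,d),ov in((w1,1),(w2,0)):
        big=cv2.resize(im[b:b+d,a:a+c],None,fx=f,fy=f,interpolation=cv2.INTER_CUBIC)
        if ov:
            for Q in REEL: cv2.polylines(big,[cv2.convexHull(((proj(n,place(P['reel'],Q))+.5-[a,b])*f).astype(np.int32))],True,(0,255,0),1)
        else:
            for t in range(0,c,10): cv2.putText(big,str(a+t),(t*f,10),0,.35,(0,0,255));cv2.line(big,(t*f,0),(t*f,d*f),(0,0,255) if t%10==0 else 0,1)
            for t in range(0,d,10): cv2.putText(big,str(b+t),(0,t*f+10),0,.35,(0,0,255));cv2.line(big,(0,t*f),(c*f,t*f),(0,0,255),1)
        s=min(400/big.shape[1],300/big.shape[0]) if ov else min(400/big.shape[1],300/big.shape[0])
        big=cv2.resize(big,None,fx=s,fy=s); k=np.zeros((300,400,3),np.uint8);k[:big.shape[0],:big.shape[1]]=big;v.append(k)
cv2.imwrite('pics/m2.png',np.vstack([np.hstack(v[:2]),np.hstack(v[2:])]))
E
```

```text
(no output)
```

View pics/m2.png

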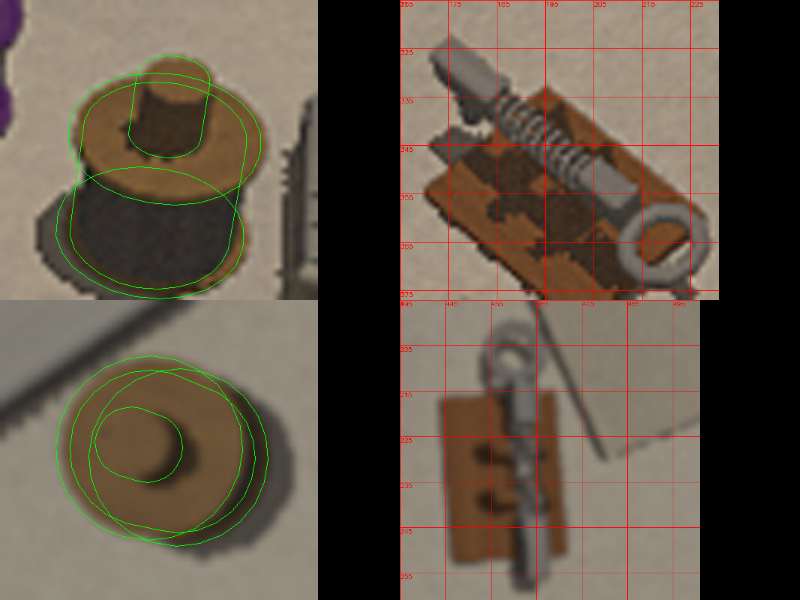

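```bash
python3 - <<'E'
from h import *
print('eye',ray('scene',(219,365),.049),ray('top',(458.7,206.6),.049))
# hook plug far end top-edge centre
print('end',ray('scene',(165+45/4.84,315+42/4.84),.065),ray('top',(462.6,258.3),.065))
for p in([.5011,-.3852,.078],[.5011,-.3815,.058]):
  for n in('scene','top'): print(n,proj(n,place(p,np.array([[125,0,4],[-8,0,20],[-8,7,0],[-8,-7,20]])/1000,.045)).round(1).tolist())
E
```

```text
eye [ 0.62816992 -0.37511124  0.049     ] [ 0.62344169 -0.37450121  0.049     ]
end [ 0.49935899 -0.38416743  0.065     ] [ 0.48712766 -0.38048917  0.065     ]
scene [[218.1, 364.3], [171.8, 322.3], [176.4, 325.8], [169.1, 324.6]]
top [[459.1, 205.7], [464.7, 256.0], [459.8, 256.3], [467.3, 255.9]]
scene [[218.6, 364.0], [173.4, 321.2], [178.0, 324.8], [170.6, 323.4]]
top [[458.6, 205.7], [463.2, 256.0], [458.3, 256.2], [465.9, 255.9]]
```

Request:
apply_moves(moves=[{"offset": [0.05,-0.02,0],"twist": 0},{"offset": [0.05,-0.03,0],"twist": 0}])

```text
time_s: 1.5
eef_pos: [0.2389, 0.5114, 0.2118]
orientation: [0.406, 3.115, 0.001]
contact_force: [1.2, 0.6, 0.4]
grip_width: 1.003
finger_force: 0.0
```

Request:
apply_moves(moves=[{"offset": [0.039,-0.018,0],"twist": 0},{"offset": [0.039,-0.018,0],"twist": 0},{"offset": [0.039,-0.018,0],"twist": 0},{"offset": [0.039,-0.018,0],"twist": 0},{"offset": [0.039,-0.018,0],"twist": 0},{"offset": [0.039,-0.018,0],"twist": 0},{"offset": [0.039,-0.018,0],"twist": 0},{"offset": [0.039,-0.018,0],"twist": 0},{"offset": [0,0,0],"twist": 0},{"offset": [0,0,0],"twist": 0}], jaw=1)

```text
time_s: 2.5
eef_pos: [0.5511, 0.3662, 0.2111]
orientation: [-0.415, -3.113, 0.0]
contact_force: [-0.2, 0.2, 1.1]
grip_width: 0.999
finger_force: 0.0
```

Request:
apply_moves(moves=[{"offset": [0.0115,-0.009,0],"twist": 0},{"offset": [0,0,-0.03],"twist": 0},{"offset": [0,0,-0.03],"twist": 0},{"offset": [0,0,-0.03],"twist": 0},{"offset": [0,0,-0.025],"twist": 0},{"offset": [0,0,-0.015],"twist": 0},{"offset": [0,0,0],"twist": 0},{"offset": [0,0,0],"twist": 0},{"offset": [0,0,0],"twist": 0}])

```text
time_s: 3.4
eef_pos: [0.5634, 0.3587, 0.0838]
orientation: [0.411, 3.112, 0.003]
contact_force: [0.3, 1.0, -0.1]
grip_width: 1.0
finger_force: 0.0
```

```bash
python3 - <<'E'
from h import *
from station import grab_frame,bot
v=[]
for n,(a,b,c,d) in(('scene',(390,90,80,120)),('top',(140,170,80,120))):
    im=grab_frame(n); v.append(cv2.resize(im[b:b+d,a:a+c],None,fx=5,fy=5,interpolation=cv2.INTER_CUBIC))
cv2.imwrite('pics/m3.png',np.hstack(v)); print(bot.read_state()['eef_pos'])
E
```

```text
[0.56325646 0.35850177 0.08360493]
```

View pics/m3.png

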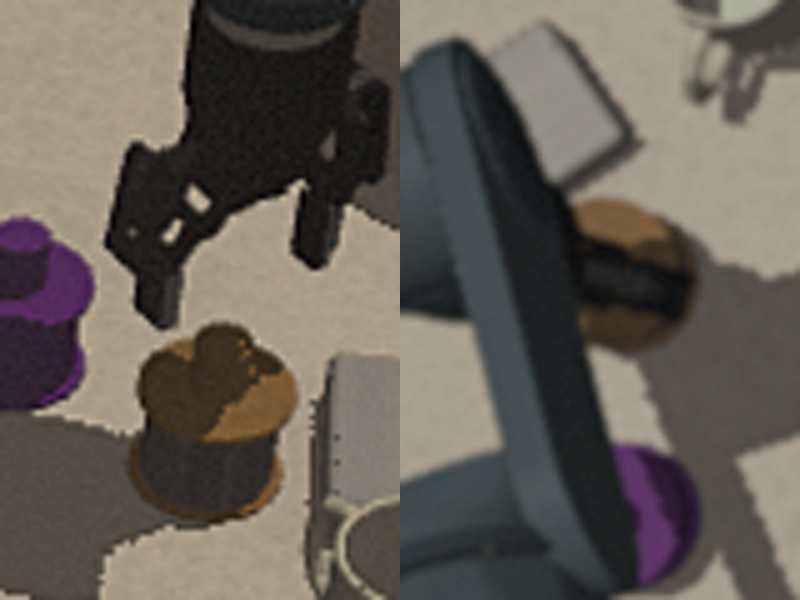

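```bash
python3 - <<'E'
from h import *
t=np.array([.5633,.3585,.0836])
for z in(.1036,.0836,.0666): print(z,proj('scene',[t[0],t[1],z]),proj('top',[t[0],t[1],z]))
y=np.array([np.cos(1.311),np.sin(1.311),0])
for s in(-.0425,.0425):print(proj('scene',t+s*y),proj('scene',t+s*y-[0,0,.01]))
print(ray('scene',(435,157),.087),ray('top',(179,224),.087))
import pickle;R=pickle.load(open('R.pkl','rb'))
P0=ray('scene',(390+217/5,90+392/5),.057);print('flange',P0) # flange top ellipse centre
m=cv2.imread('pics/scene0.png').astype(int)
E
```

```text
0.1036 [[434.78634786 152.33995333]] [[174.08544191 222.35482189]]
0.0836 [[433.80952609 158.62358466]] [[176.11839915 222.99663681]]
0.0666 [[432.99401954 163.86951857]] [[177.79981524 223.5274684 ]]
[[419.87469702 164.33412205]] [[419.45691583 167.43076565]]
[[447.49382965 153.01571343]] [[446.95128334 156.11114344]]
[0.56376427 0.36198839 0.087     ] [0.56061669 0.35020516 0.087     ]
flange [0.56868183 0.35514803 0.057     ]
```

Request:
apply_moves(moves=[{"offset": [0,0,-0.004],"twist": 0},{"offset": [0,0,0],"twist": 0},{"offset": [0,0,0],"twist": 0},{"offset": [0,0,0],"twist": 0},{"offset": [0,0,0],"twist": 0},{"offset": [0,0,0],"twist": 0},{"offset": [0,0,0],"twist": 0},{"offset": [0,0,0],"twist": 0},{"offset": [0,0,0],"twist": 0},{"offset": [0,0,0],"twist": 0}], jaw=-1, squeeze=40)

```text
time_s: 4.5
eef_pos: [0.5622, 0.358, 0.0777]
orientation: [0.412, 3.114, 0.0]
contact_force: [-0.3, 0.1, -0.2]
grip_width: -0.002
finger_force: 0.0
```

```bash
python3 - <<'E'
from h import *
from station import grab_frame,bot
v=[]
s=bot.read_state()
t=s['eef_pos']; R=cv2.Rodrigues(s['orientation'])[0]; print(t,R.round(3),s['grip_width'],s['qpos'])
for n,(a,b,c,d) in(('scene',(390,90,80,120)),('top',(140,170,80,120))):
    im=cv2.resize(grab_frame(n)[b:b+d,a:a+c],None,fx=5,fy=5,interpolation=cv2.INTER_CUBIC)
    for k,col in((-.05,(255,0,0)),(0,(0,255,0)),(.017,(0,0,255))):
        q=(proj(n,t+R[:,2]*k)[0]-[a,b]+.5)*5; cv2.circle(im,tuple(int(i) for i in q),4,col,-1)
    v.append(im)
cv2.imwrite('pics/m4.png',np.hstack(v))
E
```

```text
[0.56216322 0.35798988 0.07770855] [[-0.966  0.26   0.   ]
 [ 0.26   0.966  0.   ]
 [-0.     0.    -1.   ]] -0.0022517850528529625 [ 3.89365298e-01  5.13455332e-01  1.45684218e+00 -1.11757374e-05
  1.17126675e+00 -9.18642824e-01]
```

View pics/m4.png

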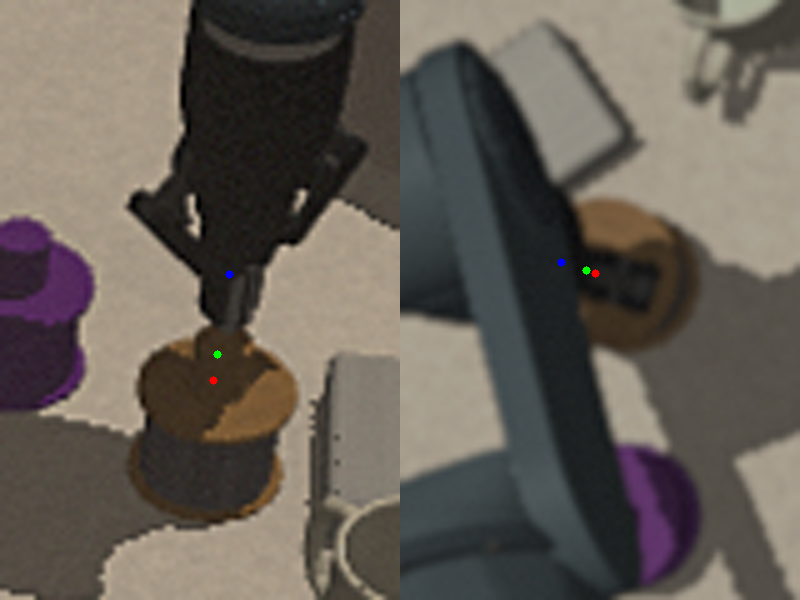

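```bash
python3 - <<'E'
from h import *
def P(n): return K(n)@np.c_[cv2.Rodrigues(C[n]['rvec'])[0],np.ravel(C[n]['tvec'])]
def tri(a,b):
    X=cv2.triangulatePoints(P('scene'),P('top'),np.array(a,float),np.array(b,float)).ravel();X=X[:3]/X[3];return X,proj('scene',X)-a,proj('top',X)-b
print(tri((436,154.5),(191,227)),tri((436,154.5),(189,227)))
# reel flange top centre: scene crop m2 (171,139)/6 ; top (157,~?)
print('flange',tri((405+171/6-.5,145+139/6-.5),(155+154/6-.5,200+151/6-.5)))
print('neck',tri((405+175/6-.5,145+78/6-.5),(155+138/6-.5,200+144/6-.5)))
E
```

```text
(array([0.56847597, 0.32793364, 0.11551282]), array([[-6.80530891,  0.7275153 ]]), array([[-5.81950136, -6.87046453]])) (array([0.5671515 , 0.33246399, 0.11219394]), array([[-6.21952763,  0.68814985]]), array([[-5.33325377, -6.26317497]]))
flange (array([0.56342779, 0.35727286, 0.05455952]), array([[-0.84032195,  0.11837981]]), array([[-0.72849912, -0.8109973 ]]))
neck (array([0.56308242, 0.35489129, 0.08896239]), array([[-0.5771686 ,  0.08305956]]), array([[-0.50387105, -0.56144681]]))
```

```bash
python3 - <<'E'
from station import bot
print(bot.tcp_to_tips,[a for a in dir(bot) if a[0]!='_']); s=bot.read_state(); print(s['eef_pos'],s['contact_force'],s['wrist_torque'])
E
```

```text
0.017 ['Unreachable', 'read_state', 'tcp_to_tips']
[0.56217052 0.35798208 0.07770615] [-1.17298686 -1.07298112 -0.52590353] [ 0.01375768 -0.03399291  0.00120104]
```

Request:
apply_moves(moves=[{"offset": [0,0,-0.003],"twist": 0},{"offset": [0,0,0],"twist": 0},{"offset": [0,0,0],"twist": 0}])

```text
time_s: 4.9
eef_pos: [0.5619, 0.3579, 0.0744]
orientation: [-0.412, -3.114, 0.0]
contact_force: [0.9, 0.4, 0.1]
grip_width: -0.004
finger_force: 0.0
```

Request:
apply_moves(moves=[{"offset": [0,0,-0.002],"twist": 0},{"offset": [0,0,-0.002],"twist": 0},{"offset": [0,0,0],"twist": 0}])

```text
time_s: 5.2
eef_pos: [0.5619, 0.3579, 0.0702]
orientation: [-0.412, -3.114, 0.001]
contact_force: [0.3, 0.5, -0.4]
grip_width: 0.003
finger_force: 0.0
```

Request:
apply_moves(moves=[{"offset": [0,0,-0.002],"twist": 0},{"offset": [0,0,0],"twist": 0}])

```text
time_s: 5.4
eef_pos: [0.562, 0.3579, 0.0684]
orientation: [-0.412, -3.114, 0.0]
contact_force: [0.3, -0.7, -0.6]
grip_width: -0.004
finger_force: 0.0
```

Request:
apply_moves(moves=[{"offset": [0,0,-0.001],"twist": 0},{"offset": [0,0,0],"twist": 0}])

```text
time_s: 5.6
eef_pos: [0.5621, 0.358, 0.0676]
orientation: [-0.412, -3.114, 0.0]
contact_force: [0.9, 0.6, -0.8]
grip_width: -0.0
finger_force: 0.0
```

Request:
apply_moves(moves=[{"offset": [0,0,-0.0015],"twist": 0},{"offset": [0,0,0],"twist": 0}])

```text
time_s: 5.8
eef_pos: [0.5623, 0.3581, 0.0675]
orientation: [0.411, 3.114, 0.0]
contact_force: [-3.0, -1.1, 6.8]
grip_width: 0.002
finger_force: 3.6
```

Request:
apply_moves(moves=[{"offset": [0,0,-0.0015],"twist": 0},{"offset": [0,0,0],"twist": 0}])

```text
time_s: 6.0
eef_pos: [0.5626, 0.3582, 0.0675]
orientation: [0.411, 3.114, 0.0]
contact_force: [-6.5, -2.5, 15.9]
grip_width: -0.0
finger_force: 7.6
```

Request:
apply_moves(moves=[{"offset": [0,0,-0.0015],"twist": 0},{"offset": [0,0,0],"twist": 0}])

```text
time_s: 6.2
eef_pos: [0.5629, 0.3584, 0.0676]
orientation: [0.411, 3.113, 0.001]
contact_force: [-9.8, -5.4, 23.7]
grip_width: -0.005
finger_force: 11.6
```

Request:
apply_moves(moves=[{"offset": [0,0,0.02],"twist": 0},{"offset": [0,0,0.01],"twist": 0},{"offset": [0,0,0],"twist": 0},{"offset": [0,0,0],"twist": 0},{"offset": [0,0,0],"twist": 0},{"offset": [0,0,0],"twist": 0},{"offset": [0,0,0],"twist": 0},{"offset": [0,0,0],"twist": 0}], jaw=1)

```text
time_s: 7.0
eef_pos: [0.562, 0.3579, 0.0927]
orientation: [-0.411, -3.114, 0.001]
contact_force: [0.1, -0.4, -0.7]
grip_width: 0.996
finger_force: 0.0
```

```bash
python3 - <<'E'
from h import *
from station import grab_frame,bot,models
s=bot.read_state(); print(s['eef_pos'],s['grip_width'],s['contact_force'])
grab_frame('scene')
r=models.cut_out('reel','scene'); print([(round(d['score'],2),d['box']) for d in r[:3]])
E
```

```text
[0.56197626 0.35788906 0.09270609] 0.9960602259746419 [ 0.13601444 -0.38593987 -0.68680668]
[(0.8, [377.0, 133.8, 34.1, 38.8]), (0.68, [417.8, 153.6, 32.5, 40.7]), (0.6, [453.2, 161.6, 31.6, 36.1])]
```

Request:
apply_moves(moves=[{"offset": [0,0,-0.02],"twist": 0},{"offset": [0,0,-0.015],"twist": 0},{"offset": [0,0,-0.01],"twist": 0},{"offset": [0,0,-0.004],"twist": 0},{"offset": [0,0,0],"twist": 0}])

```text
time_s: 7.6
eef_pos: [0.5617, 0.3577, 0.0433]
orientation: [-0.411, -3.113, 0.001]
contact_force: [0.1, 0.6, 0.0]
grip_width: 0.998
finger_force: 0.0
```

Request:
apply_moves(moves=[{"offset": [0,0,0],"twist": 0},{"offset": [0,0,0],"twist": 0},{"offset": [0,0,0],"twist": 0},{"offset": [0,0,0],"twist": 0},{"offset": [0,0,0],"twist": 0},{"offset": [0,0,0],"twist": 0},{"offset": [0,0,0],"twist": 0},{"offset": [0,0,0],"twist": 0}], jaw=-1, squeeze=40)

```text
time_s: 8.4
eef_pos: [0.5625, 0.358, 0.0448]
orientation: [0.412, 3.114, 0.0]
contact_force: [-1.9, -1.9, 5.6]
grip_width: 0.337
finger_force: 39.4
```

Request:
apply_moves(moves=[{"offset": [0,0,0.01],"twist": 0},{"offset": [0,0,0.03],"twist": 0},{"offset": [0,0,0.03],"twist": 0},{"offset": [0,0,0.03],"twist": 0},{"offset": [0,0,0.005],"twist": 0},{"offset": [0,0,0],"twist": 0},{"offset": [0,0,0],"twist": 0}])

```text
time_s: 9.1
eef_pos: [0.5608, 0.3575, 0.1469]
orientation: [-0.411, -3.112, 0.003]
contact_force: [-0.8, -0.1, -2.8]
grip_width: 0.33
finger_force: 40.2
```

Request:
apply_moves(moves=[{"offset": [0.001,-0.02,0],"twist": 0},{"offset": [0.001,-0.03,0],"twist": 0},{"offset": [0.001,-0.04,0],"twist": 0},{"offset": [0.001,-0.04,0],"twist": 0},{"offset": [0.001,-0.04,0],"twist": 0},{"offset": [0.001,-0.04,0],"twist": 0},{"offset": [0.001,-0.04,0],"twist": 0},{"offset": [0.001,-0.04,0],"twist": 0},{"offset": [0.001,-0.04,0],"twist": 0},{"offset": [0.001,-0.03,0],"twist": 0},{"offset": [0,-0.02,0],"twist": 0},{"offset": [0,0,0],"twist": 0},{"offset": [0,0,0],"twist": 0},{"offset": [0,0,0],"twist": 0}])

```text
time_s: 10.5
eef_pos: [0.5713, -0.0214, 0.1482]
orientation: [-0.411, -3.113, -0.001]
contact_force: [0.4, -0.2, -2.5]
grip_width: 0.333
finger_force: 40.2
```

Request:
apply_moves(moves=[{"offset": [0.0015,-0.029,0],"twist": 0},{"offset": [0,0,0],"twist": 0},{"offset": [0,0,0],"twist": 0},{"offset": [0,0,0],"twist": 0}])

```text
time_s: 10.9
eef_pos: [0.5734, -0.0499, 0.1489]
orientation: [-0.41, -3.114, -0.001]
contact_force: [0.0, 0.3, -3.6]
grip_width: 0.333
finger_force: 40.5
```

```bash
python3 - <<'E'
from h import *
from station import grab_frame,bot,models
s=bot.read_state(); print(s['eef_pos'])
v=[]
z=s['eef_pos'][2]-.0448
for n,(a,b,c,d) in(('scene',(270,150,100,150)),('top',(290,150,100,150))):
    im0=grab_frame(n); r=models.cut_out('reel',n); print(n,[(round(q['score'],2),[int(i) for i in q['box']]) for q in r[:4]])
    im=cv2.resize(im0[b:b+d,a:a+c],None,fx=4,fy=4,interpolation=cv2.INTER_CUBIC)
    for Q in REEL: cv2.polylines(im,[cv2.convexHull(((proj(n,place([.573,-.052,0],Q,z))+.5-[a,b])*4).astype(np.int32))],True,(0,255,0),1)
    for Q in STAND[1:]: cv2.polylines(im,[cv2.convexHull(((proj(n,place([.5332,-.057,.2],Q))+.5-[a,b])*4).astype(np.int32))],True,(0,0,255),1)
    v.append(im)
cv2.imwrite('pics/m5.png',np.hstack(v))
E
```

```text
[ 0.57343895 -0.0498832   0.14894945]
scene [(0.8, [380, 133, 29, 41]), (0.62, [301, 207, 39, 50])]
top [(0.67, [163, 261, 35, 26]), (0.47, [321, 223, 25, 14])]
```

View pics/m5.png

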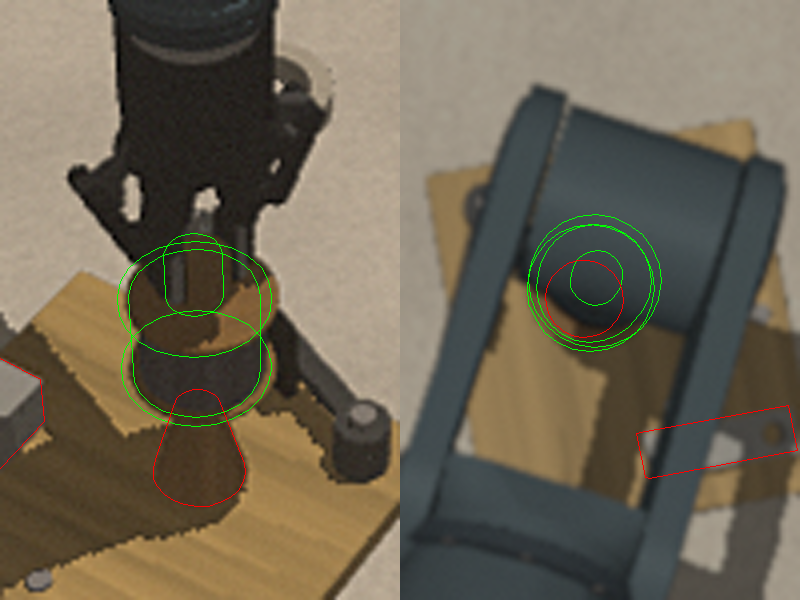

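Request:
apply_moves(moves=[{"offset": [0,0,-0.015],"twist": 0},{"offset": [0,0,-0.015],"twist": 0},{"offset": [0,0,-0.015],"twist": 0},{"offset": [0,0,-0.01],"twist": 0},{"offset": [0,0,-0.005],"twist": 0},{"offset": [0,0,0],"twist": 0},{"offset": [0,0,0],"twist": 0}])

```text
time_s: 11.8
eef_pos: [0.574, -0.0512, 0.0894]
orientation: [0.412, 3.114, -0.0]
contact_force: [-0.4, 0.4, -3.3]
grip_width: 0.335
finger_force: 40.5
```

Request:
apply_moves(moves=[{"offset": [0,0,-0.003],"twist": 0},{"offset": [0,0,-0.003],"twist": 0},{"offset": [0,0,0],"twist": 0},{"offset": [0,0,0],"twist": 0}])

```text
time_s: 12.2
eef_pos: [0.5737, -0.051, 0.0832]
orientation: [0.412, 3.114, -0.0]
contact_force: [-0.1, -0.3, -3.9]
grip_width: 0.341
finger_force: 40.5
```

Request:
apply_moves(moves=[{"offset": [0,0,-0.003],"twist": 0},{"offset": [0,0,0],"twist": 0},{"offset": [0,0,0],"twist": 0}])

```text
time_s: 12.5
eef_pos: [0.5736, -0.051, 0.0801]
orientation: [-0.412, -3.114, -0.0]
contact_force: [-0.0, 0.1, -2.2]
grip_width: 0.338
finger_force: 40.5
```

Request:
apply_moves(moves=[{"offset": [0,0,-0.003],"twist": 0},{"offset": [0,0,0],"twist": 0},{"offset": [0,0,0],"twist": 0}])

```text
time_s: 12.8
eef_pos: [0.5735, -0.051, 0.077]
orientation: [-0.412, -3.114, -0.0]
contact_force: [0.5, -0.3, -2.5]
grip_width: 0.337
finger_force: 40.5
```

Request:
apply_moves(moves=[{"offset": [0,0,-0.002],"twist": 0},{"offset": [0,0,0],"twist": 0},{"offset": [0,0,0],"twist": 0}])

```text
time_s: 13.1
eef_pos: [0.5736, -0.0512, 0.0751]
orientation: [-0.412, -3.114, 0.0]
contact_force: [0.2, -1.4, -3.6]
grip_width: 0.334
finger_force: 40.5
```

Request:
apply_moves(moves=[{"offset": [0,0,-0.002],"twist": 0},{"offset": [0,0,0],"twist": 0},{"offset": [0,0,0],"twist": 0}])

```text
time_s: 13.4
eef_pos: [0.5737, -0.0516, 0.0733]
orientation: [0.412, 3.114, -0.001]
contact_force: [-1.5, -3.2, -1.4]
grip_width: 0.334
finger_force: 40.8
```

Request:
apply_moves(moves=[{"offset": [-0.0007,-0.0015,0],"twist": 0},{"offset": [0,0,-0.001],"twist": 0},{"offset": [0,0,0],"twist": 0},{"offset": [0,0,0],"twist": 0}])

```text
time_s: 13.8
eef_pos: [0.5728, -0.0522, 0.072]
orientation: [-0.411, -3.114, -0.001]
contact_force: [-0.0, -0.0, -3.1]
grip_width: 0.335
finger_force: 40.5
```

Request:
apply_moves(moves=[{"offset": [0,0,-0.001],"twist": 0},{"offset": [0,0,0],"twist": 0},{"offset": [0,0,0],"twist": 0}])

```text
time_s: 14.1
eef_pos: [0.5729, -0.0524, 0.0711]
orientation: [-0.412, -3.114, -0.0]
contact_force: [-0.2, 0.9, -2.9]
grip_width: 0.335
finger_force: 40.5
```

Nearly centred; expected rest near 0.069.

Request:
apply_moves(moves=[{"offset": [0,0,-0.001],"twist": 0},{"offset": [0,0,0],"twist": 0},{"offset": [0,0,0],"twist": 0}])

```text
time_s: 14.4
eef_pos: [0.5729, -0.0525, 0.0702]
orientation: [-0.412, -3.114, 0.0]
contact_force: [-0.0, -0.3, -2.3]
grip_width: 0.334
finger_force: 40.5
```

Request:
apply_moves(moves=[{"offset": [0,0,-0.001],"twist": 0},{"offset": [0,0,0],"twist": 0},{"offset": [0,0,0],"twist": 0}])

```text
time_s: 14.7
eef_pos: [0.573, -0.0527, 0.0693]
orientation: [0.412, 3.114, -0.0]
contact_force: [-1.0, -0.9, -1.9]
grip_width: 0.334
finger_force: 40.7
```

Request:
apply_moves(moves=[{"offset": [0,0,-0.001],"twist": 0},{"offset": [0,0,0],"twist": 0},{"offset": [0,0,0],"twist": 0}])

```text
time_s: 15.0
eef_pos: [0.5733, -0.0528, 0.0689]
orientation: [0.411, 3.114, -0.001]
contact_force: [-3.3, -1.5, 6.3]
grip_width: 0.333
finger_force: 41.3
```

Request:
apply_moves(moves=[{"offset": [0,0,0.0008],"twist": 0},{"offset": [0,0,0],"twist": 0}])

```text
time_s: 15.2
eef_pos: [0.573, -0.0527, 0.069]
orientation: [0.412, 3.114, -0.0]
contact_force: [-1.4, -1.5, 2.0]
grip_width: 0.337
finger_force: 40.7
```

Request:
apply_moves(moves=[{"offset": [0,0,0],"twist": 0},{"offset": [0,0,0],"twist": 0},{"offset": [0,0,0],"twist": 0},{"offset": [0,0,0],"twist": 0},{"offset": [0,0,0],"twist": 0},{"offset": [0,0,0],"twist": 0},{"offset": [0,0,0.02],"twist": 0},{"offset": [0,0,0.04],"twist": 0},{"offset": [0,0,0.03],"twist": 0},{"offset": [0,0,0],"twist": 0}], jaw=1)

```text
time_s: 16.2
eef_pos: [0.5763, -0.0534, 0.1644]
orientation: [0.41, 3.105, -0.002]
contact_force: [1.1, -0.8, 0.3]
grip_width: 0.998
finger_force: 0.0
```

Request:
apply_moves(moves=[{"offset": [-0.003,0.0072,0],"twist": -0.145},{"offset": [-0.003,0.0072,0],"twist": -0.145},{"offset": [-0.003,0.0072,0],"twist": -0.145},{"offset": [-0.003,0.0072,0],"twist": -0.145},{"offset": [-0.003,0.0072,0],"twist": -0.145},{"offset": [-0.003,0.0072,0],"twist": -0.145},{"offset": [-0.003,0.0072,0],"twist": -0.145},{"offset": [-0.003,0.0072,0],"twist": -0.145},{"offset": [-0.003,0.0072,0],"twist": -0.145},{"offset": [-0.003,0.0072,0],"twist": -0.145},{"offset": [-0.003,0.0072,0],"twist": -0.145},{"offset": [-0.003,0.0072,0],"twist": -0.145},{"offset": [-0.003,0.0072,0],"twist": -0.145},{"offset": [-0.003,0.0072,0],"twist": -0.145},{"offset": [-0.003,0.0072,0],"twist": -0.145},{"offset": [-0.003,0.0072,0],"twist": -0.145},{"offset": [-0.003,0.0072,0],"twist": -0.145},{"offset": [-0.003,0.0072,0],"twist": -0.145},{"offset": [-0.003,0.0072,0],"twist": -0.145},{"offset": [0,0,0],"twist": 0}], jaw=-1)

```text
time_s: 18.2
eef_pos: [0.5151, 0.085, 0.1581]
orientation: [-3.135, -0.194, 0.002]
contact_force: [-0.3, 0.4, -0.4]
grip_width: 0.001
finger_force: 0.0
```

```bash
cat > st.py <<'E'
from h import *
from station import bot
s=bot.read_state(); R=cv2.Rodrigues(s['orientation'])[0]
print(s['time_s'],s['eef_pos'].round(4),'ang',np.arctan2(R[1,1],R[0,1]).round(3),'tilt',R[:,2].round(3),'j',s['qpos'].round(2),'F',s['contact_force'].round(1),'M',s['wrist_torque'].round(2),s['grip_width'].round(2))
E
python3 st.py
```

```text
Traceback (most recent call last):
  File "st.py", line 4, in <module>
    print(s['time_s'],s['eef_pos'].round(4),'ang',np.arctan2(R[1,1],R[0,1]).round(3),'tilt',R[:,2].round(3),'j',s['qpos'].round(2),'F',s['contact_force'].round(1),'M',s['wrist_torque'].round(2),s['grip_width'].round(2))
                                                                                                                                                                                                  ^^^^^^^^^^^^^^^^^^^^^
AttributeError: 'float' object has no attribute 'round'
```

Request:
apply_moves(moves=[{"offset": [0.002,0,-0.03],"twist": 0},{"offset": [0,0,-0.03],"twist": 0},{"offset": [0,0,-0.03],"twist": 0},{"offset": [0,0,-0.03],"twist": 0},{"offset": [0,0,-0.015],"twist": 0},{"offset": [0,0,-0.008],"twist": 0},{"offset": [0,0,0],"twist": 0},{"offset": [0,0,0],"twist": 0}])

```text
time_s: 19.0
eef_pos: [0.5186, 0.0841, 0.0166]
orientation: [3.135, 0.196, 0.002]
contact_force: [0.4, 0.1, -0.5]
grip_width: -0.001
finger_force: 0.0
```

Request:
apply_moves(moves=[{"offset": [0,-0.01,0],"twist": 0},{"offset": [-0.001,-0.01,0],"twist": 0},{"offset": [-0.002,-0.01,0],"twist": 0},{"offset": [-0.002,-0.01,0],"twist": 0},{"offset": [-0.002,-0.008,0],"twist": 0},{"offset": [-0.002,-0.006,0],"twist": 0},{"offset": [-0.001,-0.004,0],"twist": 0},{"offset": [0,-0.002,0],"twist": 0},{"offset": [0,0,0],"twist": 0},{"offset": [0,0,0],"twist": 0}])

```text
time_s: 20.0
eef_pos: [0.5079, 0.0244, 0.0159]
orientation: [3.136, 0.195, -0.0]
contact_force: [-0.4, 0.4, 0.2]
grip_width: 0.001
finger_force: 0.0
```

```bash
sed -i "s/s\['grip_width'\].round(2)/s['grip_width']/" st.py; python3 st.py
```

```text
20.0 [0.5079 0.0244 0.0159] ang -1.447 tilt [-0. -0. -1.] j [-0.19  0.31  1.9  -0.    0.93  1.26] F [-0.4  0.4  0.2] M [ 0.01 -0.02  0.02] 0.0006354002455173435
```

Request:
apply_moves(moves=[{"offset": [0,-0.004,0],"twist": 0},{"offset": [0,-0.003,0],"twist": 0},{"offset": [0,0,0],"twist": 0}])

```text
time_s: 20.3
eef_pos: [0.508, 0.0169, 0.016]
orientation: [3.135, 0.194, -0.0]
contact_force: [0.4, -0.1, -0.3]
grip_width: -0.002
finger_force: 0.0
```

Request:
apply_moves(moves=[{"offset": [0,-0.002,0],"twist": 0},{"offset": [0,0,0],"twist": 0},{"offset": [0,0,0],"twist": 0}])

```text
time_s: 20.6
eef_pos: [0.5079, 0.0152, 0.016]
orientation: [3.136, 0.194, -0.0]
contact_force: [0.5, -0.2, 0.1]
grip_width: 0.001
finger_force: 0.0
```

Request:
apply_moves(moves=[{"offset": [0,-0.002,0],"twist": 0},{"offset": [0,0,0],"twist": 0},{"offset": [0,0,0],"twist": 0}])

```text
time_s: 20.9
eef_pos: [0.5079, 0.0132, 0.016]
orientation: [3.136, 0.194, -0.0]
contact_force: [0.2, 0.4, 0.1]
grip_width: 0.0
finger_force: 0.0
```

```bash
python3 - <<'E'
from h import *
from station import grab_frame,models
import pickle
regs={}
v=[]
for n,(a,b,c,d) in(('scene',(270,150,100,100)),('top',(270,180,100,100))):
    im0=grab_frame(n); r=models.cut_out('brake',n); print(n,[(round(q['score'],2),[int(i) for i in q['box']]) for q in r[:4]])
    v.append(cv2.resize(im0[b:b+d,a:a+c],None,fx=4,fy=4,interpolation=cv2.INTER_CUBIC))
cv2.imwrite('pics/m6.png',np.hstack(v))
for yw in(-.22,-.1,.05,.2):
    print(yw,[proj(n,place([.6305,.0168,yw],np.array([[-.18,0,.026]]),.042)).round(0).tolist() for n in('scene','top')])
E
```

```text
scene [(0.71, [339, 162, 13, 24]), (0.34, [301, 234, 36, 43])]
top [(0.84, [309, 195, 18, 84])]
-0.22 [[[317.0, 202.0]], [[294.0, 268.0]]]
-0.1 [[[309.0, 206.0]], [[302.0, 269.0]]]
0.05 [[[301.0, 212.0]], [[312.0, 270.0]]]
0.2 [[[293.0, 218.0]], [[323.0, 269.0]]]
```

View pics/m6.png

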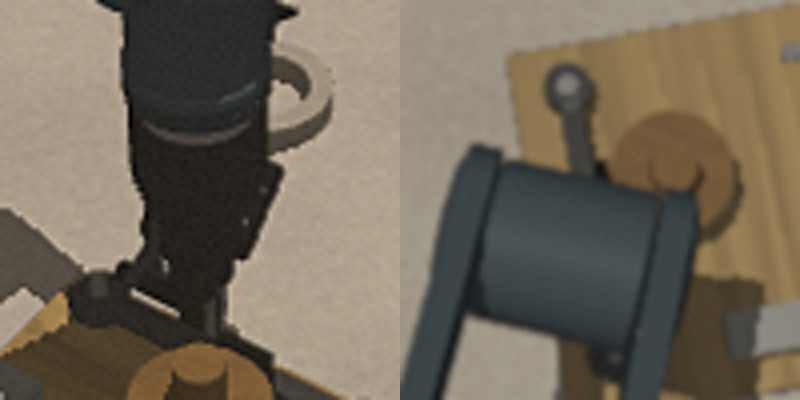

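Request:
apply_moves(moves=[{"offset": [0,-0.0015,0],"twist": 0},{"offset": [0,0,0],"twist": 0},{"offset": [0,0,0],"twist": 0}])

```text
time_s: 21.4
eef_pos: [0.508, 0.012, 0.016]
orientation: [-3.135, -0.194, -0.0]
contact_force: [0.4, 2.0, -0.4]
grip_width: 0.002
finger_force: 0.9
```

Request:
apply_moves(moves=[{"offset": [0,-0.0015,0],"twist": 0},{"offset": [0,0,0],"twist": 0},{"offset": [0,0,0],"twist": 0}])

```text
time_s: 21.7
eef_pos: [0.5081, 0.0113, 0.016]
orientation: [-3.134, -0.194, -0.001]
contact_force: [1.1, 6.5, -0.2]
grip_width: -0.003
finger_force: 3.1
```

Request:
apply_moves(moves=[{"offset": [0,-0.0015,0],"twist": 0},{"offset": [0,0,0],"twist": 0},{"offset": [0,0,0],"twist": 0}])

```text
time_s: 22.0
eef_pos: [0.5081, 0.0108, 0.016]
orientation: [-3.133, -0.194, -0.001]
contact_force: [2.1, 11.7, 1.0]
grip_width: -0.005
finger_force: 5.3
```

Request:
apply_moves(moves=[{"offset": [0,0.005,0],"twist": 0},{"offset": [0,0.02,0.005],"twist": 0},{"offset": [0,0.01,0.03],"twist": 0},{"offset": [0,0,0.045],"twist": 0},{"offset": [0,0,0.045],"twist": 0},{"offset": [0,-0.03,0.015],"twist": -0.067},{"offset": [0,-0.04,0],"twist": 0},{"offset": [0,-0.045,0],"twist": 0},{"offset": [0,-0.045,0],"twist": 0},{"offset": [0,-0.045,0],"twist": 0},{"offset": [0,-0.045,0],"twist": 0},{"offset": [0,-0.045,0],"twist": 0},{"offset": [0,-0.045,0],"twist": 0},{"offset": [0,-0.04,0],"twist": 0},{"offset": [0.006,-0.03,0],"twist": 0},{"offset": [0,-0.01,0],"twist": 0},{"offset": [0,0,0],"twist": 0},{"offset": [0,0,0],"twist": 0}], jaw=0.2)

```text
time_s: 23.8
eef_pos: [0.5136, -0.375, 0.1556]
orientation: [-3.139, -0.09, 0.001]
contact_force: [0.6, -0.4, -0.2]
grip_width: 0.596
finger_force: 0.0
```

```bash
python3 st.py; python3 - <<'E'
from h import *
from station import grab_frame,models
import pickle
R=pickle.load(open('R.pkl','rb'))
hs=np.array([.6305,.0168])
regs={}
for n in('scene','top'):
    cv2.imwrite(f'pics/b_{n}.png',grab_frame(n))
    for q in('brake','post','shoe'):
        r=models.cut_out(q,n); print(n,q,[(round(d['score'],2),[int(i) for i in d['box']]) for d in r[:2]])
        if n not in regs or q=='post': regs[n]=r[0]['region'].astype(bool)
for z,n in((0,'scene'),(0,'top')):
    print(n,fit({n:regs[n]},BRAKE,[.6305,.0168,.2],.042))
E
```

```text
23.8 [ 0.5136 -0.375   0.1556] ang -1.514 tilt [-0.001  0.001 -1.   ] j [-0.82  0.37  1.49  0.    1.28  0.7 ] F [ 0.6 -0.4 -0.2] M [ 0.03 -0.02 -0.02] 0.5961350508532037
scene brake [(0.8, [288, 220, 81, 44])]
scene post [(0.64, [284, 221, 79, 42])]
scene shoe [(0.68, [286, 219, 83, 45])]
top brake [(0.78, [306, 197, 23, 82])]
top post [(0.6, [454, 201, 10, 20])]
top shoe [(0.63, [308, 195, 21, 81]), (0.63, [455, 199, 10, 55])]
scene (array([0.63722462, 0.01894882, 0.20867476]), np.float64(0.9140484739676841))
top (array([0.6305, 0.0168, 0.2   ]), np.float64(1.0))
```

Request:
apply_moves(moves=[{"offset": [0.001,-0.006,-0.03],"twist": 0},{"offset": [0,0,-0.04],"twist": 0},{"offset": [0,0,-0.03],"twist": 0},{"offset": [0,0,-0.02],"twist": 0},{"offset": [0,0,-0.01],"twist": 0},{"offset": [0,0,0],"twist": 0},{"offset": [0,0,0],"twist": 0}])

```text
time_s: 24.9
eef_pos: [0.5156, -0.3828, 0.0271]
orientation: [3.139, 0.089, 0.002]
contact_force: [-0.1, 0.2, 0.7]
grip_width: 0.603
finger_force: 0.0
```

Request:
apply_moves(moves=[{"offset": [0,0,0],"twist": 0},{"offset": [0,0,0],"twist": 0},{"offset": [0,0,0],"twist": 0},{"offset": [0,0,0],"twist": 0},{"offset": [0,0,0],"twist": 0},{"offset": [0,0,0],"twist": 0},{"offset": [0,0,0],"twist": 0}], jaw=-1, squeeze=40)

```text
time_s: 25.6
eef_pos: [0.5157, -0.3832, 0.0272]
orientation: [3.138, 0.089, 0.002]
contact_force: [-0.1, -0.3, 6.1]
grip_width: 0.15
finger_force: 44.2
```

```bash
python3 st.py
```

```text
25.6 [ 0.5157 -0.3832  0.0272] ang -1.514 tilt [ 0.002 -0.002 -1.   ] j [-0.82  0.53  1.55 -0.    1.06  0.69] F [-0.1 -0.3  6.1] M [-0.22 -0.18 -0.02] 0.14952954652238937
```

Request:
apply_moves(moves=[{"offset": [0,0,0.005],"twist": 0},{"offset": [0,0,0.02],"twist": 0},{"offset": [0,0,0.03],"twist": 0},{"offset": [0,0,0.03],"twist": 0},{"offset": [0,0,0.01],"twist": 0},{"offset": [0,0,0],"twist": 0},{"offset": [0,0,0],"twist": 0}])

```text
time_s: 26.3
eef_pos: [0.5142, -0.3813, 0.1193]
orientation: [-3.138, -0.089, 0.003]
contact_force: [-0.9, 1.7, -1.3]
grip_width: 0.152
finger_force: 43.4
```

Request:
apply_moves(moves=[{"offset": [-0.002,0.015,0],"twist": 0.12},{"offset": [-0.002,0.016,0],"twist": 0.12},{"offset": [-0.003,0.016,0],"twist": 0.12},{"offset": [-0.003,0.016,0],"twist": 0.12},{"offset": [-0.003,0.016,0],"twist": 0.12},{"offset": [-0.003,0.016,0],"twist": 0.12},{"offset": [-0.002,0.016,0],"twist": 0.12},{"offset": [-0.002,0.016,0],"twist": 0.12},{"offset": [-0.002,0.016,0],"twist": 0.12},{"offset": [-0.002,0.016,0],"twist": 0.12},{"offset": [-0.002,0.016,0],"twist": 0.12},{"offset": [-0.002,0.016,0],"twist": 0.12},{"offset": [-0.002,0.016,0],"twist": 0.12},{"offset": [-0.002,0.016,0],"twist": 0.12},{"offset": [0,0,0],"twist": 0.034},{"offset": [0,0,0],"twist": 0},{"offset": [0,0,0],"twist": 0}])

```text
time_s: 28.0
eef_pos: [0.4822, -0.1589, 0.1197]
orientation: [-1.989, -2.429, 0.001]
contact_force: [0.9, 0.1, -0.9]
grip_width: 0.151
finger_force: 43.3
```

```bash
python3 st.py
```

```text
28.0 [ 0.4822 -0.1589  0.1197] ang 0.199 tilt [-0.002  0.001 -1.   ] j [-0.55  0.14  1.86 -0.    1.15 -0.75] F [ 0.9  0.1 -0.9] M [-0.04 -0.03  0.01] 0.15096153941788898
```

Request:
apply_moves(moves=[{"offset": [0,0,-0.02],"twist": 0},{"offset": [0,0,-0.015],"twist": 0},{"offset": [0,0,-0.005],"twist": 0},{"offset": [0,0,0],"twist": 0},{"offset": [0,0,0],"twist": 0}])

```text
time_s: 28.5
eef_pos: [0.4832, -0.1596, 0.0813]
orientation: [1.989, 2.431, 0.0]
contact_force: [-0.0, 0.2, -1.9]
grip_width: 0.153
finger_force: 43.3
```

```bash
python3 st.py; python3 - <<'E'
from h import *
from station import grab_frame,models,bot
e=bot.read_state()['eef_pos']; z=.045+e[2]-.0272; print('underside',z)
st={'scene':[.5343,-.0564,.199],'top':[.5319,-.0576,.2009]}
v=[]
for n,(a,b,c,d) in(('scene',(225,190,80,120)),('top',(310,200,80,120))):
    im0=grab_frame(n)
    for q in('eye','spring'):
        r=models.cut_out(q,n); print(n,q,[(round(k['score'],2),[round(i,1) for i in k['box']]) for k in r[:3]])
    im=cv2.resize(im0[b:b+d,a:a+c],None,fx=5,fy=5,interpolation=cv2.INTER_CUBIC)
    h=place(st[n],np.array([[-.07,-.105,0]]))[0]; print(n,'hole',h)
    p=[h[0],h[1],1.771]
    for Q in SPRING: cv2.polylines(im,[cv2.convexHull(((proj(n,place(p,Q,z))+.5-[a,b])*5).astype(np.int32))],True,(0,255,0),1)
    for Q in [STAND[2],cone(-70,-105,8,8,56,56)]: cv2.polylines(im,[cv2.convexHull(((proj(n,place(st[n],Q))+.5-[a,b])*5).astype(np.int32))],True,(0,0,255),1)
    v.append(im)
cv2.imwrite('pics/m7.png',np.hstack(v))
E
```

```text
28.5 [ 0.4832 -0.1596  0.0813] ang 0.199 tilt [ 0. -0. -1.] j [-0.55  0.2   1.88 -0.    1.07 -0.75] F [-0.   0.2 -1.9] M [-0.02  0.01  0.  ] 0.15283055150757
underside 0.09914367592707074
scene eye [(0.68, [272.0, 209.9, 21.0, 17.7])]
scene spring [(0.75, [244.9, 209.2, 50.0, 51.2])]
scene hole [ 0.48643883 -0.17316604  0.        ]
top eye [(0.69, [330.0, 257.7, 22.9, 16.7])]
top spring [(0.47, [328.4, 257.3, 33.5, 17.8])]
top hole [ 0.48426077 -0.17445677  0.        ]
```

View pics/m7.png

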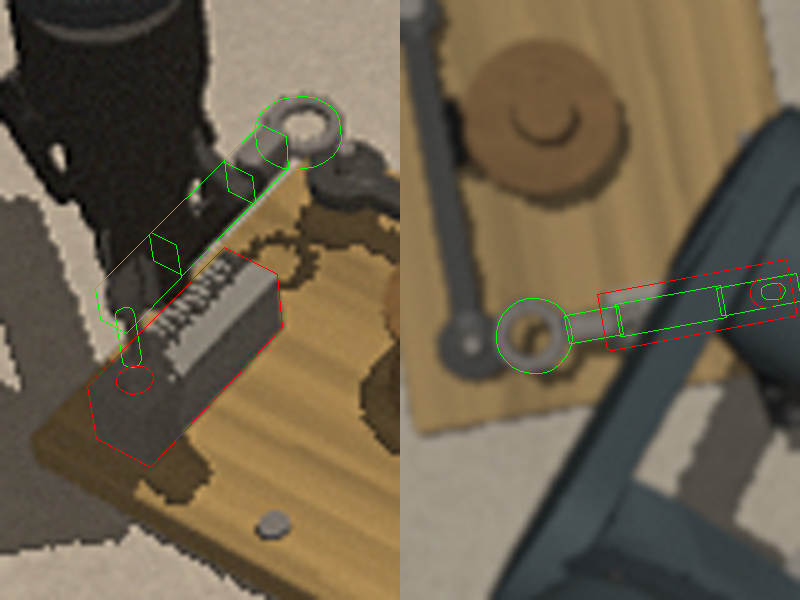

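Request:
apply_moves(moves=[{"offset": [0,0,-0.008],"twist": 0},{"offset": [0,0,-0.005],"twist": 0},{"offset": [0,0,-0.003],"twist": 0},{"offset": [0,0,0],"twist": 0}])

```text
time_s: 29.2
eef_pos: [0.4829, -0.1599, 0.0644]
orientation: [1.988, 2.432, -0.001]
contact_force: [1.4, -4.8, -3.9]
grip_width: 0.151
finger_force: 43.0
```

Request:
apply_moves(moves=[{"offset": [0,0,-0.003],"twist": 0},{"offset": [0,0,-0.002],"twist": 0},{"offset": [0,0,0],"twist": 0},{"offset": [0,0,0],"twist": 0}])

```text
time_s: 29.6
eef_pos: [0.4833, -0.1597, 0.06]
orientation: [1.988, 2.431, -0.0]
contact_force: [2.0, -5.6, -3.0]
grip_width: 0.151
finger_force: 43.0
```

Request:
apply_moves(moves=[{"offset": [0,0,-0.003],"twist": 0},{"offset": [0,0,-0.003],"twist": 0},{"offset": [0,0,0],"twist": 0},{"offset": [0,0,0],"twist": 0}])

```text
time_s: 30.0
eef_pos: [0.483, -0.1596, 0.0536]
orientation: [1.988, 2.432, -0.001]
contact_force: [1.8, -6.5, -3.1]
grip_width: 0.15
finger_force: 43.1
```

Request:
apply_moves(moves=[{"offset": [0.0005,-0.0025,0],"twist": 0},{"offset": [0,0,0],"twist": 0},{"offset": [0,0,0],"twist": 0}])

```text
time_s: 30.3
eef_pos: [0.4826, -0.1607, 0.0533]
orientation: [-1.987, -2.43, -0.0]
contact_force: [0.4, 0.7, -0.5]
grip_width: 0.15
finger_force: 43.3
```

Request:
apply_moves(moves=[{"offset": [0,0,-0.004],"twist": 0},{"offset": [0,0,-0.003],"twist": 0},{"offset": [0,0,-0.002],"twist": 0},{"offset": [0,0,0],"twist": 0}])

```text
time_s: 30.7
eef_pos: [0.4831, -0.1614, 0.0444]
orientation: [-1.988, -2.431, 0.0]
contact_force: [-0.5, -0.1, -2.0]
grip_width: 0.15
finger_force: 43.3
```

```bash
python3 st.py
```

```text
30.7 [ 0.4831 -0.1614  0.0444] ang 0.2 tilt [-0.001  0.001 -1.   ] j [-0.56  0.26  1.89  0.    0.99 -0.76] F [-0.5 -0.1 -2. ] M [-0.02  0.05 -0.01] 0.1501022170286005
```

Request:
apply_moves(moves=[{"offset": [0,0,-0.003],"twist": 0},{"offset": [0,0,-0.002],"twist": 0},{"offset": [0,0,0],"twist": 0},{"offset": [0,0,0],"twist": 0}])

```text
time_s: 31.1
eef_pos: [0.4835, -0.1617, 0.04]
orientation: [-1.989, -2.432, 0.0]
contact_force: [0.3, 0.1, -1.2]
grip_width: 0.152
finger_force: 43.3
```

Request:
apply_moves(moves=[{"offset": [0,0,-0.001],"twist": 0},{"offset": [0,0,0],"twist": 0},{"offset": [0,0,0],"twist": 0}])

```text
time_s: 31.4
eef_pos: [0.4836, -0.1617, 0.0395]
orientation: [1.988, 2.432, -0.0]
contact_force: [-1.9, 1.5, 5.4]
grip_width: 0.151
finger_force: 44.0
```

Request:
apply_moves(moves=[{"offset": [0,0,-0.001],"twist": 0},{"offset": [0,0,0],"twist": 0},{"offset": [0,0,0],"twist": 0}])

```text
time_s: 31.7
eef_pos: [0.4836, -0.1617, 0.0394]
orientation: [1.988, 2.432, -0.0]
contact_force: [-6.2, 3.7, 14.1]
grip_width: 0.152
finger_force: 45.4
```

Request:
apply_moves(moves=[{"offset": [0,0,0.0012],"twist": 0},{"offset": [0,0,0],"twist": 0}])

```text
time_s: 31.9
eef_pos: [0.4837, -0.1618, 0.0395]
orientation: [1.988, 2.432, 0.0]
contact_force: [-2.0, 2.0, 4.6]
grip_width: 0.153
finger_force: 44.0
```

Request:
apply_moves(moves=[{"offset": [0,0,0],"twist": 0},{"offset": [0,0,0],"twist": 0},{"offset": [0,0,0],"twist": 0},{"offset": [0,0,0],"twist": 0},{"offset": [0,0,0],"twist": 0},{"offset": [0,0,0.01],"twist": 0},{"offset": [0,0,0.03],"twist": 0},{"offset": [-0.004,0.02,0],"twist": 0},{"offset": [-0.004,0.02,0],"twist": 0},{"offset": [-0.004,0.02,0],"twist": 0},{"offset": [-0.004,0.018,0],"twist": 0},{"offset": [0,0,0],"twist": 0},{"offset": [0,0,0],"twist": 0}], jaw=-0.1)

```text
time_s: 33.2
eef_pos: [0.468, -0.0839, 0.0799]
orientation: [1.986, 2.432, 0.0]
contact_force: [0.1, -1.3, 0.5]
grip_width: 0.45
finger_force: 0.0
```

```bash
python3 st.py; python3 - <<'E'
from h import *
from station import grab_frame,models
for n in('scene','top'):
    grab_frame(n)
    for q in('eye','spring','brake'):
        r=models.cut_out(q,n); print(n,q,[(round(k['score'],2),[round(i,1) for i in k['box']]) for k in r[:2]])
    for z in(.056,):
        print(n,'pred eye box',[cv2.boundingRect(np.float32(proj(n,place([x,y,1.771],cone(125,0,19,19,0,8),z)))) for x,y in((.4866,-.1764),)],'post',proj(n,[.4541,-.019,.068]))
E
```

```text
33.2 [ 0.468  -0.0839  0.0799] ang 0.201 tilt [ 0.001 -0.001 -1.   ] j [-0.43  0.13  1.96 -0.    1.05 -0.63] F [ 0.1 -1.3  0.5] M [ 0.03 -0.01 -0.  ] 0.4496059965274798
scene eye [(0.53, [272.4, 225.4, 22.0, 18.6]), (0.49, [232.3, 218.2, 149.4, 114.5])]
scene spring [(0.8, [247.3, 224.5, 45.7, 39.5])]
scene brake [(0.69, [292.0, 217.8, 77.9, 46.9])]
scene pred eye box [(275, 222, 18, 16)] post [[293.05808644 218.22438351]]
top eye [(0.51, [294.8, 181.7, 97.1, 103.9])]
top spring [(0.37, [135.0, 172.7, 51.1, 54.1])]
top brake [(0.77, [310.0, 196.9, 18.0, 80.7]), (0.6, [412.6, 152.3, 33.9, 30.2])]
top pred eye box [(329, 258, 15, 16)] post [[322.9140062 268.504406 ]]
```

Request:
apply_moves(moves=[{"offset": [0,0,-0.02],"twist": 0},{"offset": [0,0,-0.012],"twist": 0},{"offset": [0,0,-0.006],"twist": 0},{"offset": [0,0,-0.002],"twist": 0},{"offset": [0,0,0],"twist": 0}])

```text
time_s: 34.1
eef_pos: [0.4674, -0.0837, 0.0391]
orientation: [-1.988, -2.432, 0.0]
contact_force: [0.0, -0.3, -0.1]
grip_width: 0.448
finger_force: 0.0
```

Request:
apply_moves(moves=[{"offset": [0,0,0],"twist": 0},{"offset": [0,0,0],"twist": 0},{"offset": [0,0,0],"twist": 0},{"offset": [0,0,0],"twist": 0},{"offset": [0,0,0],"twist": 0},{"offset": [0,0,0],"twist": 0}], jaw=-1, squeeze=45)

```text
time_s: 34.7
eef_pos: [0.4679, -0.0839, 0.0397]
orientation: [1.988, 2.431, 0.0]
contact_force: [-1.4, 0.1, 5.3]
grip_width: 0.153
finger_force: 46.6
```

Request:
apply_moves(moves=[{"offset": [0,0,0.004],"twist": 0},{"offset": [0,0,0.005],"twist": 0},{"offset": [0,0,0.005],"twist": 0},{"offset": [0,0,0.002],"twist": 0},{"offset": [0,0,0],"twist": 0},{"offset": [0,0,0],"twist": 0}])

```text
time_s: 35.3
eef_pos: [0.4674, -0.0837, 0.0552]
orientation: [-1.989, -2.432, 0.0]
contact_force: [-0.1, -0.2, -2.3]
grip_width: 0.152
finger_force: 45.9
```

Request:
apply_moves(moves=[{"offset": [-0.001,0.005,0],"twist": 0},{"offset": [-0.001,0.005,0],"twist": 0},{"offset": [-0.001,0.005,0],"twist": 0},{"offset": [0,0,0],"twist": 0},{"offset": [0,0,0],"twist": 0}])

```text
time_s: 35.8
eef_pos: [0.4645, -0.0686, 0.0552]
orientation: [1.988, 2.432, -0.0]
contact_force: [0.1, -2.2, -1.1]
grip_width: 0.146
finger_force: 44.3
```

Request:
apply_moves(moves=[{"offset": [-0.001,0.005,0],"twist": 0},{"offset": [-0.001,0.005,0],"twist": 0},{"offset": [-0.001,0.005,0],"twist": 0},{"offset": [-0.001,0.004,0],"twist": 0},{"offset": [0,0,0],"twist": 0},{"offset": [0,0,0],"twist": 0}])

```text
time_s: 36.4
eef_pos: [0.4606, -0.0498, 0.0553]
orientation: [1.988, 2.432, -0.0]
contact_force: [0.6, -4.6, -2.2]
grip_width: 0.153
finger_force: 44.3
```

```bash
python3 st.py
```

```text
36.4 [ 0.4606 -0.0498  0.0553] ang 0.2 tilt [ 0. -0. -1.] j [-0.36  0.15  2.   -0.    0.99 -0.56] F [ 0.6 -4.6 -2.2] M [-0.63 -0.18 -0.01] 0.1529513143629133
```

```bash
python3 - <<'E'
from h import *
from station import grab_frame,models,bot
v=[]
for n,(a,b,c,d) in(('scene',(245,190,66,66)),('top',(290,235,66,66))):
    im0=grab_frame(n)
    r=models.cut_out('eye',n); print(n,[(round(k['score'],2),[round(i,1) for i in k['box']]) for k in r[:3]])
    im=cv2.resize(im0[b:b+d,a:a+c],None,fx=6,fy=6,interpolation=cv2.INTER_CUBIC)
    for Q,col in((cone(0,0,5,5,54,68),(0,0,255)),(cone(0,0,19,19,54,54),(0,0,255)),(cone(0,0,19,19,72,72),(0,255,0)),(cone(0,0,11,11,80,80),(0,255,0))):
        cv2.polylines(im,[cv2.convexHull(((proj(n,place([.4541,-.019,0],Q))+.5-[a,b])*6).astype(np.int32))],True,col,1)
    v.append(im)
cv2.imwrite('pics/m8.png',np.hstack(v))
E
```

```text
scene []
top [(0.61, [187.2, 146.7, 38.8, 45.0]), (0.57, [384.0, 310.3, 26.1, 20.2])]
```

View pics/m8.png

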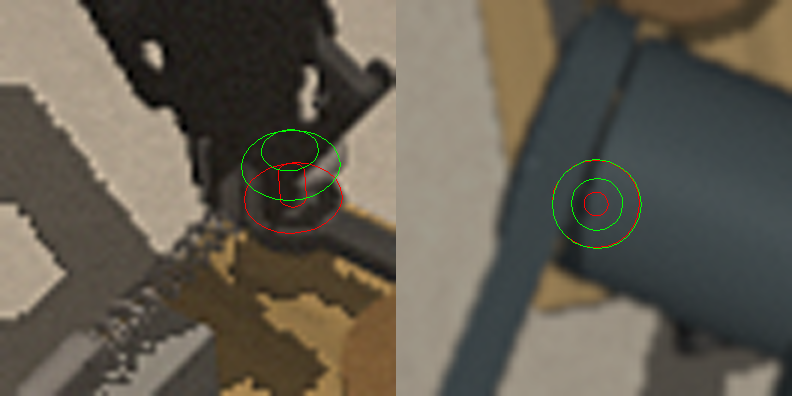

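Request:
apply_moves(moves=[{"offset": [0,0,-0.003],"twist": 0},{"offset": [0,0,-0.002],"twist": 0},{"offset": [0,0,-0.002],"twist": 0},{"offset": [0,0,0],"twist": 0},{"offset": [0,0,0],"twist": 0}])

```text
time_s: 37.1
eef_pos: [0.4607, -0.0498, 0.0483]
orientation: [1.988, 2.432, 0.0]
contact_force: [1.2, -4.5, 0.8]
grip_width: 0.149
finger_force: 44.7
```

```bash
python3 st.py
```

```text
37.1 [ 0.4607 -0.0498  0.0483] ang 0.2 tilt [ 0. -0. -1.] j [-0.36  0.16  2.01  0.    0.98 -0.56] F [ 1.2 -4.5  0.8] M [-0.96 -0.29  0.05] 0.14858595386489004
```

Request:
apply_moves(moves=[{"offset": [0,0,-0.002],"twist": 0},{"offset": [0,0,-0.002],"twist": 0},{"offset": [0,0,0],"twist": 0},{"offset": [0,0,0],"twist": 0}])

```text
time_s: 37.5
eef_pos: [0.4604, -0.0497, 0.0441]
orientation: [-1.988, -2.432, 0.0]
contact_force: [0.8, -4.8, 1.0]
grip_width: 0.148
finger_force: 44.7
```

```bash
python3 st.py
```

```text
37.5 [ 0.4604 -0.0497  0.0441] ang 0.2 tilt [-0.  0. -1.] j [-0.36  0.17  2.01  0.    0.97 -0.56] F [ 0.8 -4.8  1. ] M [-0.98 -0.25 -0.01] 0.14830553661593252
```

Request:
apply_moves(moves=[{"offset": [0,0,-0.002],"twist": 0},{"offset": [0,0,-0.002],"twist": 0},{"offset": [0,0,0],"twist": 0},{"offset": [0,0,0],"twist": 0}])

```text
time_s: 37.9
eef_pos: [0.4603, -0.0497, 0.04]
orientation: [-1.988, -2.432, 0.0]
contact_force: [0.9, -4.7, 0.6]
grip_width: 0.155
finger_force: 44.7
```

```bash
python3 st.py
```

```text
37.9 [ 0.4603 -0.0497  0.04  ] ang 0.2 tilt [-0.  0. -1.] j [-0.36  0.18  2.01  0.    0.96 -0.56] F [ 0.9 -4.7  0.6] M [-0.95 -0.28  0.03] 0.15485464631353868
```

Request:
apply_moves(moves=[{"offset": [0.0006,-0.003,0],"twist": 0},{"offset": [0,0,0],"twist": 0},{"offset": [0,0,0],"twist": 0}])

```text
time_s: 38.2
eef_pos: [0.4611, -0.0528, 0.0402]
orientation: [-1.989, -2.432, -0.0]
contact_force: [0.8, -3.4, 0.4]
grip_width: 0.15
finger_force: 44.7
```

Request:
apply_moves(moves=[{"offset": [0.0006,-0.003,0],"twist": 0},{"offset": [0,0,0],"twist": 0},{"offset": [0,0,0],"twist": 0}])

```text
time_s: 38.5
eef_pos: [0.4617, -0.0558, 0.0402]
orientation: [-1.989, -2.432, -0.0]
contact_force: [1.7, -4.4, 1.0]
grip_width: 0.151
finger_force: 44.7
```

Request:
apply_moves(moves=[{"offset": [0.0004,-0.002,0],"twist": 0},{"offset": [0,0,0],"twist": 0},{"offset": [0,0,0],"twist": 0}])

```text
time_s: 38.8
eef_pos: [0.4621, -0.0577, 0.0402]
orientation: [-1.989, -2.432, -0.0]
contact_force: [2.1, -2.9, 0.4]
grip_width: 0.145
finger_force: 44.7
```

Request:
apply_moves(moves=[{"offset": [0.0004,-0.002,0],"twist": 0},{"offset": [0,0,0],"twist": 0},{"offset": [0,0,0],"twist": 0}])

```text
time_s: 39.1
eef_pos: [0.4623, -0.0595, 0.0401]
orientation: [-1.988, -2.432, -0.0]
contact_force: [0.7, -2.4, 0.4]
grip_width: 0.15
finger_force: 44.7
```

Request:
apply_moves(moves=[{"offset": [0.0002,-0.001,0],"twist": 0},{"offset": [0,0,0],"twist": 0},{"offset": [0,0,0],"twist": 0}])

```text
time_s: 39.4
eef_pos: [0.4623, -0.0602, 0.04]
orientation: [-1.988, -2.431, -0.0]
contact_force: [0.7, 1.7, 1.7]
grip_width: 0.155
finger_force: 44.7
```

```bash
python3 st.py
```

```text
39.4 [ 0.4623 -0.0602  0.04  ] ang 0.2 tilt [-0.001  0.001 -1.   ] j [-0.39  0.18  2.    0.    0.96 -0.59] F [0.7 1.7 1.7] M [ 0.04 -0.19  0.03] 0.15485680537240695
```

Request:
apply_moves(moves=[{"offset": [0,0,0],"twist": 0},{"offset": [0,0,0],"twist": 0},{"offset": [0,0,0],"twist": 0},{"offset": [0,0,0],"twist": 0},{"offset": [0,0,0],"twist": 0},{"offset": [0,0,0],"twist": 0},{"offset": [0,0,0.01],"twist": 0},{"offset": [0,0,0.03],"twist": 0},{"offset": [0,0,0.04],"twist": 0},{"offset": [0,0,0.04],"twist": 0},{"offset": [-0.01,-0.03,0.02],"twist": 0},{"offset": [-0.01,-0.04,0],"twist": 0},{"offset": [-0.01,-0.045,0],"twist": 0},{"offset": [-0.01,-0.045,0],"twist": 0},{"offset": [0,-0.045,0],"twist": 0},{"offset": [0,-0.045,0],"twist": 0},{"offset": [0,-0.045,0],"twist": 0},{"offset": [0,0,0],"twist": 0}], jaw=-0.1)

```text
time_s: 41.2
eef_pos: [0.422, -0.361, 0.181]
orientation: [1.993, 2.426, -0.003]
contact_force: [-0.1, 0.5, 0.8]
grip_width: 0.452
finger_force: 0.0
```

```bash
python3 st.py; python3 - <<'E'
from h import *
from station import grab_frame,models
for n in('scene','top'):
    cv2.imwrite(f'pics/f_{n}.png',grab_frame(n))
    for q in('eye','spring','brake','reel'):
        r=models.cut_out(q,n); print(n,q,[(round(k['score'],2),[round(i,1) for i in k['box']]) for k in r[:3]])
    sp=[Q+([.023,0,0] if i in(2,3) else 0) for i,Q in enumerate(SPRING)]; sp[1]=box(30,105,-8,8,2,18)
    o=[.4855-.0008,-.1738+.0039]
    br=lambda Qs:cv2.boundingRect(np.float32(np.vstack([proj(n,Q) for Q in Qs])))
    print('pred spring',br([place([*o,1.771],Q,.056) for Q in sp[:4]]),'eye',br([place([*o,1.771],sp[3],.056)]),'brake',br([place([.6305,.0168,.2],Q,.042) for Q in BRAKE]),'reel',br([place([.573,-.052,0],Q,.024) for Q in REEL]))
E
```

```text
41.2 [ 0.422 -0.361  0.181] ang 0.195 tilt [ 0.001 -0.003 -1.   ] j [-0.92  0.16  1.69 -0.    1.28 -1.12] F [-0.1  0.5  0.8] M [ 0.03 -0.02 -0.  ] 0.4516339272173493
scene eye [(0.66, [148.7, 377.5, 99.8, 73.0]), (0.51, [279.8, 221.2, 12.5, 12.4])]
scene spring [(0.62, [246.5, 216.6, 53.6, 50.0]), (0.53, [452.7, 163.5, 33.8, 34.6]), (0.44, [148.9, 377.6, 99.7, 73.0])]
scene brake [(0.75, [286.0, 221.7, 77.9, 42.5])]
scene reel [(0.93, [377.7, 135.0, 35.6, 38.8]), (0.62, [301.5, 235.0, 36.2, 41.8])]
pred spring (246, 215, 54, 53) eye (283, 215, 17, 15) brake (285, 216, 77, 45) reel (300, 234, 38, 47)
top eye [(0.74, [319.5, 264.0, 23.4, 10.9])]
top spring [(0.84, [318.7, 254.2, 68.6, 20.7])]
top brake [(0.7, [309.6, 197.2, 19.5, 79.6]), (0.62, [383.6, 310.5, 25.2, 21.0])]
top reel [(0.91, [321.4, 207.4, 30.3, 31.4]), (0.88, [165.1, 260.0, 31.5, 27.5]), (0.41, [319.0, 265.3, 23.1, 11.2])]
pred spring (317, 254, 69, 22) eye (317, 260, 16, 16) brake (307, 200, 24, 76) reel (320, 206, 33, 34)
```

```bash
python3 -c "
from station import ticket; print(ticket.finish_job())"
```

```text
the job is handed in; nothing more can be done
None
```

The job is handed in at about 41 s, with no verdict returned. The reel rests on the spindle, the brake shoe is against it, and the spring runs from the ledge hole to the brake post. After I let go, the networks' boxes for the spring, brake and reel in both cameras matched the expected finished positions within a few pixels, but I had no pictures left to view the hook and post by eye.

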